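# Scoop knob blanks into the printer's feed pan

### The arm

A 6-joint arm with a two-finger parallel gripper is mounted at the origin on the work surface. World frame = base frame: x ahead of the robot, y to its left, z up, the work surface at z = 0. Lengths are in m, angles in degrees, forces in N, time in s.
With the tool pointing down it reaches from about 0.25 to 0.725 m from the base axis. Payload 9.7 kg.
Tool frame: the origin (TCP) lies at the very end of the fingers, on their centre line; the grasp point (between the pads) lies 19 mm behind it; y points along the fingers, x is the direction in which the jaws open and shut, and the axes are right-handed (so a half turn about y gives the same grasp; the last joint's range is limited). The gripper opens to 85 mm and grips with 20 to 120 N. Pads are 22 mm wide; open, the fingers measure 114 mm over their backs; the gripper's body (76 mm by 85 mm) begins 54 mm behind the grasp point. The pads swing forward as they close: fully open they stand 13 mm farther back than shut.
Start: joints at [75.974, 4.979, 10.078, 95.1, 0, 90], TCP at [0.133, 0.534, 0.231] pointing down, gripper open.
Joint ranges: [-179.16, 179.16], [-48.56, 103.87], [-65.8, 70.77], [-126.05, 130.52], [-82.76, 87.17], [-180, 180]. Speed limits (degrees/s): [127.2, 127.2, 147.25, 180, 180, 180].

### API

Orientations are given as [roll, pitch, yaw] about the fixed x, y, z axes, in that order (R = Rz(yaw) Ry(pitch) Rx(roll)).
In Python, from workcell import bot gives the robot as it stands.
- The arm moves only by the shell command python3 -m jog 'ROWS' [FORCE]. ROWS is JSON, a list of rows, each a list of 7 numbers: the closure, from 0 (fully open) to 1 (shut), then the shift along the world's x, y, z in units of 25 mm (1.0 is 25 mm), then the turn, a rotation vector about the world's x, y, z in units of 5 degrees (1.0 is 5 degrees). A call has 1 to 5 rows; each row is the pose to reach, as a shift and turn from the pose commanded when the call began; what a row does not reach only later rows make up. A row lasts 1/10 s, in which the tool goes at most 50 mm and 8.59 degrees, less where a joint would pass 70% of its speed; a pose out of reach is approached as far as the arm can. A call with a gripper value outside its range is refused whole. The fingers move at their own pace and stop on an object; FORCE is the grip in N (left out, the last holds). Time passes only in rows, so rows that repeat a pose let the fingers close. It gives the time, the measured TCP pose, the force and the opening at its end, in the units of the state.
- bot.get_obs(): the state, without advancing time (a new reading comes with each control period).
- bot.camera(name): name is "scene" or "side" or "wrist"; returns (picture, depth): 400x640x3 uint8, red, green, blue; 400x640 float32, m along the optical axis (not along the pixel's ray), 0 where there is no reading.
- bot.camera_model(name): a dict with "fx", "fy", "cx", "cy" (pixels), "rvec" (rotation vector, rad) and "tvec" (3), from world to camera coordinates, as OpenCV has them; the wrist camera has in their place "tool_from_camera" (4x4, takes a point from camera to tool coordinates, whose origin is the TCP and whose axes are the tool frame's). Camera axes: x right, y down, z forward; pixel columns grow to the right and rows downward; lengths in m; the calibration is good to about 2 mm. A picture is of the moment at which its call begins: read the wrist's pose just before it. camera_model takes no time and is no camera call.
- bot.job_done(): hands the job in, once; it reports no verdict.
Trained networks look in the newest picture that a camera, given by its name, has taken for a name from the list of things; names that differ only in an ending like _2 or _b are one class to them, and where a whole thing is asked for, a point or a joint stands for the part that bears it (a point fixed in the world has none). Each returns a list of dicts, best first, with "conf" (0 to 1); they miss things now and then, are a little off and sometimes report something else, mostly with a low value. They report only what shows in the picture. A call takes as long as a camera call. They do not tell look-alikes from the thing itself.
- bot.regions_of(camera, label): "pixels" (400x640 bool, what is visible of it) and "point" ([row, column] in pixels, amid what is visible of it).
The state is a dict: "time": time; "q": joint angles; "qd": joint speeds; "joint_efforts": joint torques, N m; "ee_pos": TCP position; "tcp_rot": TCP orientation; "wrist_force": force on the tool from outside, world axes, zero at the start; "torque": the same for the moment, N m; "opening": finger opening in m.
Only numpy, scipy, OpenCV 4.12 (cv2) and the standard library are available. Lean on these libraries where they do the work, as an engineer would, in place of code of your own. Each camera call takes 0.05 s, during which the arm holds its last target. There are 200 camera calls.

### The job

Empty the wooden tray with the scoop: dig the six white knob blanks out and tip them all into the aluminium feed pan, in as many scoopfuls as you need. Go gently: feel your way up to the stop bar and do not ram it or the tray (40 N at most). Do not touch the blanks with the fingers, leave everything else on the bench alone, and finally stand the scoop back on the cardboard sheet and let it go.

Things in the scene. Friction and masses are not known exactly. Their poses are not given: they have to be found in the camera images.
- tray: fixed open wooden tray, outside 262 (x) x 110 (y) x 42 mm tall, walls and floor 6 mm thick; origin under its centre. x runs lengthwise, -x end nearer the robot. A wooden stop bar (12 mm thick, 30 mm tall, black knob on top) is clamped across it, its +x face anywhere from 12 to 52 mm off the -x end wall (not measured: feel or look for it); the blanks lie on its +x side
- pan: fixed square aluminium feed pan on a white 16 mm thick base plate of the same outline: outside 166 x 166 mm, walls 4 mm thick, rim 66 mm above the table; origin under the base's centre
- pan_in (a point): centre of the feed pan's inner floor, 20 mm above the table; axes as the pan's
- sheet: fixed cardboard sheet, 200 (x) x 180 (y) x 3 mm, on which the scoop stands; origin under its centre
- scoop: loose flat-bottomed steel scoop; origin under the centre of its 90 (x) x 86 (y) x 1.6 mm floor. Open mouth with straight lip at its -x edge. Side walls 2 mm thick: none in the first 18 mm behind the lip, 12 mm tall for 13 mm, then 30 mm; back wall 40 mm tall. Upright wooden handle behind it, 22 (x) x 18 (y) mm thick, 36 to 121 mm above the underside, axis at x = +56 mm
- scoop_lip (a point): middle of the scoop's lip, at its underside (scoop x = -45 mm, z = 0); axes as the scoop's
- scoop_grip (a point): point on the handle's centre line 90 mm above the scoop's underside (scoop x = +56 mm); axes as the scoop's
- blank0: loose white plastic knob blank: smooth round puck 26 mm across and 16 mm thick with bevelled faces (flat 12 mm across), about 10 g; origin at its middle, its own z along its axis
- blank1: loose white plastic knob blank: smooth round puck 26 mm across and 16 mm thick with bevelled faces (flat 12 mm across), about 10 g; origin at its middle, its own z along its axis
- blank2: loose white plastic knob blank: smooth round puck 26 mm across and 16 mm thick with bevelled faces (flat 12 mm across), about 10 g; origin at its middle, its own z along its axis
- blank3: loose white plastic knob blank: smooth round puck 26 mm across and 16 mm thick with bevelled faces (flat 12 mm across), about 10 g; origin at its middle, its own z along its axis
- blank4: loose white plastic knob blank: smooth round puck 26 mm across and 16 mm thick with bevelled faces (flat 12 mm across), about 10 g; origin at its middle, its own z along its axis
- blank5: loose white plastic knob blank: smooth round puck 26 mm across and 16 mm thick with bevelled faces (flat 12 mm across), about 10 g; origin at its middle, its own z along its axis
- ink_bottle: bystander: white plastic ink bottle, 60 mm across, 160 mm tall; origin under its centre
- ink_jar: bystander: white ink jar with a paper label, 72 mm across, 70 mm tall; origin under its centre
- tape_roll: bystander: clear roll of tape lying flat, 84 mm across, 24 mm tall; origin under its centre
- ink_knife: bystander: ink knife (spatula with handle) lying flat along its own x; origin near its middle
- case_a: bystander: loose white plastic case, 140 x 70 x 22 mm; origin under its centre
- case_b: bystander: loose white plastic case, 140 x 70 x 22 mm; origin under its centre
- star_knob: bystander: loose black star knob lying flat, about 38 mm across, 14 mm tall; origin under its centre
Not all that is in view belongs to the job. Leave any green or pink look-alike of the scoop alone.

How it is judged (in metres and radians):
On the way:
1. at least one blank is carried in the scoop, the scoop raised clear above the wooden tray (underside over 70 mm) (height (world z) of scoop above 0.07 m and distance between any of blank0, blank1, blank2, blank3, blank4, blank5 and scoop below 0.05 m), for 0.2 s.
At the end, for the whole second after the job is handed in: All six blanks lie at rest inside the feed pan; the scoop stands level (within 0.08 rad) on its underside on the cardboard sheet (its floor's centre within 100 mm in x, 90 mm in y of the sheet's centre), released (distance between each of blank0, blank1, blank2, blank3, blank4, blank5 and pan_in below 0.1 m and height (world z) of each of blank0, blank1, blank2, blank3, blank4, blank5 above 0.023 m and linear speed of each of blank0, blank1, blank2, blank3, blank4, blank5 below 0.03 m/s and x of scoop in the frame of sheet between -0.1 and 0.1 m and y of scoop in the frame of sheet between -0.09 and 0.09 m and z of scoop in the frame of sheet between 0 and 0.008 m and angle between scoop's own z axis and vertical below 0.08 rad and linear speed of scoop below 0.02 m/s); the robot touches nothing.
It fails at once if the tray or its stop bar is pressed with over 40 N, by the scoop, through the blanks or otherwise (contact force between anything else and tray above 40 N).
It fails at once if the fingers touch a blank (over 0.5 N) (contact force between the fingers and blank0 above 0.5 N or contact force between the fingers and blank1 above 0.5 N or contact force between the fingers and blank2 above 0.5 N or contact force between the fingers and blank3 above 0.5 N or contact force between the fingers and blank4 above 0.5 N or contact force between the fingers and blank5 above 0.5 N).
It fails at once if a bystander is moved by more than 30 mm (distance of any of ink_bottle, ink_jar, tape_roll, ink_knife, case_a, case_b, star_knob from where it was at the start of the episode above 0.03 m).
It also fails if it takes over 64 s, if anything falls off the work surface, if the arm or the gripper's body presses on something with over 40 N, if the wrist force passes 120 N, or if a joint passes its speed limit or range.

## Working session

There is one attempt and no reset: what is moved stays moved. The work goes in short steps, Python scripts to look and compute and a shell command to move; the robot and the scene stay as the last step left them, time stands still between calls to the robot, and variables do not carry over. Pictures are saved under pics/ and viewed, about 8 in all and at most 12, crops included, and the job is handed in when it is done.

```bash
ls; mkdir -p pics
cat > h.py <<'E'
import numpy as np, cv2
from scipy.spatial.transform import Rotation as R
from workcell import bot
def cam(name):
    o=bot.get_obs(); im,d=bot.camera(name); m=bot.camera_model(name)
    if 'rvec' in m:
        Rw=cv2.Rodrigues(np.array(m['rvec'],float))[0]; T=np.eye(4); T[:3,:3]=Rw.T; T[:3,3]=-Rw.T@np.array(m['tvec'],float).ravel()
    else:
        B=np.eye(4); B[:3,:3]=R.from_euler('xyz',o['tcp_rot'],degrees=True).as_matrix(); B[:3,3]=o['ee_pos']; T=B@np.array(m['tool_from_camera'])
    v,u=np.mgrid[:400,:640]
    P=np.stack([(u-m['cx'])/m['fx']*d,(v-m['cy'])/m['fy']*d,d],-1)
    W=P@T[:3,:3].T+T[:3,3]; W[d==0]=np.nan
    return im,d,W,T,m
def save(n,im): cv2.imwrite('pics/'+n+'.png',im[:,:,::-1])
E
python3 - <<'E'
from h import *
print(bot.get_obs())
ims=[]
for c in ['scene','side','wrist']:
    im,d,W,T,m=cam(c); save(c,im); np.savez('/tmp/'+c,im=im,W=W)
    print(c,T[:3,3].round(3),T[:3,2].round(2))
    for l in ['tray','pan','sheet','scoop','scoop_grip','blank0','star_knob','ink_knife','case_a']:
        for r in bot.regions_of(c,l):
            w=W[r['pixels']]; w=w[~np.isnan(w[:,0])]
            if len(w): print(l,round(r['conf'],2),np.round(r['point']),len(w),np.nanpercentile(w,[2,50,98],axis=0).round(3).tolist())
E
```

```text
pics
{'time': 0.0, 'q': array([ 7.59724042e+01,  5.01253207e+00,  1.00318005e+01,  9.51006427e+01,
       -1.07332172e-03,  8.99988157e+01]), 'qd': array([-0.0627272 , -0.07487752, -0.04709921,  0.13767211, -0.03784303,
        0.00091397]), 'joint_efforts': array([ 6.12775129e-04, -5.20386565e+01,  4.64801466e+01,  1.64480740e-02,
       -2.05864637e-05,  2.18917705e-06]), 'ee_pos': array([0.13325818, 0.53335283, 0.23054558]), 'tcp_rot': array([-9.00010716e+01,  8.13742961e-02,  7.59735885e+01]), 'wrist_force': array([-0.98548866, -0.57481486, -0.49487801]), 'torque': array([-0.00757851,  0.0029896 , -0.01016525]), 'opening': 0.08481286895086454}
scene [1.184 0.438 1.161] [-0.49 -0.34 -0.81]
tray 0.75 [259. 384.] 3091 [[0.412, 0.167, 0.002], [0.557, 0.227, 0.01], [0.673, 0.293, 0.045]]
tray 0.56 [243. 396.] 61 [[0.47, 0.226, 0.008], [0.487, 0.238, 0.019], [0.497, 0.248, 0.025]]
tray 0.42 [300. 450.] 1290 [[0.493, 0.416, 0.013], [0.564, 0.45, 0.022], [0.626, 0.484, 0.026]]
pan 0.65 [185. 256.] 3059 [[0.453, -0.335, 0.002], [0.546, -0.244, 0.023], [0.645, -0.144, 0.067]]
sheet 0.91 [2
[... 3146 characters left out ...]
.342, -0.084, 0.002], [0.37, 0.117, 0.005], [0.403, 0.175, 0.021]]
case_a 0.93 [146. 321.] 478 [[0.5, -0.53, 0.001], [0.575, -0.443, 0.022], [0.633, -0.325, 0.066]]
case_a 0.59 [399. 279.] 260 [[0.53, 0.417, 0.02], [0.581, 0.422, 0.022], [0.617, 0.427, 0.025]]
wrist [0.055 0.553 0.374] [ 0.31 -0.08 -0.95]
tray 0.74 [396. 146.] 294 [[0.402, 0.194, 0.005], [0.404, 0.206, 0.024], [0.407, 0.226, 0.034]]
scoop 0.88 [291. 136.] 2363 [[0.213, 0.233, 0.001], [0.227, 0.297, 0.04], [0.287, 0.313, 0.108]]
scoop_grip 0.89 [294. 132.] 2480 [[0.213, 0.228, 0.001], [0.227, 0.296, 0.04], [0.29, 0.314, 0.109]]
ink_knife 0.67 [392.  13.] 216 [[0.358, -0.012, 0.005], [0.361, 0.004, 0.015], [0.371, 0.02, 0.02]]
```

Run:
```python
from h import *
a=np.load('/tmp/scene.npz')['im']; b=np.load('/tmp/side.npz')['im']
save('a1',cv2.resize(a[90:350,150:550],None,fx=2,fy=2)); save('b1',cv2.resize(b[120:400,150:550],None,fx=2,fy=2))
```

```text
(no output)
```

View pics/a1.png

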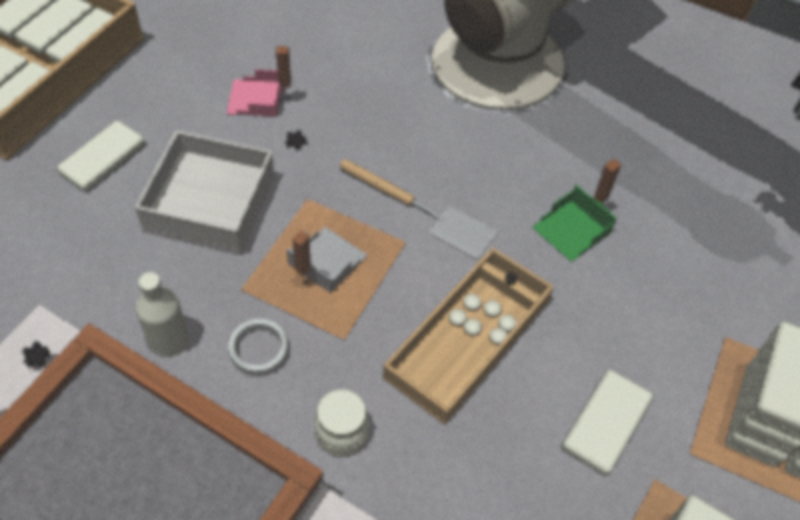

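View pics/b1.png

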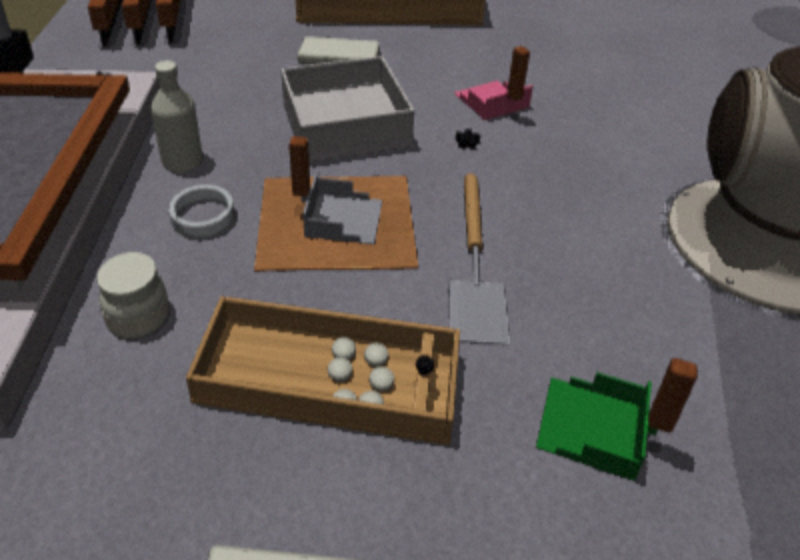

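Both views agree: the steel scoop stands on the sheet (scene crop ~(320,260)) with its handle away from the robot and its mouth toward -x. The tray is at scene ~(470,330), with six blanks next to the stop bar. The pan is at ~(205,190). The green and pink scoops are look-alikes. Next I'll get the geometry.

Run:
```python
from h import *
for c in ['scene','side']:
    f=np.load('/tmp/%s.npz'%c); W=f['W']; im=f['im'].astype(int)
    def sel(x0,x1,y0,y1,z0,z1,k=None):
        m=(W[...,0]>x0)&(W[...,0]<x1)&(W[...,1]>y0)&(W[...,1]<y1)&(W[...,2]>z0)&(W[...,2]<z1)
        return W[m], im[m]
    h,_=sel(.5,.7,-.1,.06,.055,.14); print(c,'handle',len(h),h.min(0).round(4),h.max(0).round(4)); 
    t,_=sel(.5,.7,-.1,.06,.116,.14); print(' handle top',len(t),np.median(t,0).round(4),t.min(0).round(3),t.max(0).round(3))
    s,col=sel(.45,.66,-.12,.08,.001,.05); g=(abs(col[:,0]-col[:,2])<25); s=s[g]
    print(' scoop grey',len(s),cv2.minAreaRect(s[:,:2].astype(np.float32)),np.percentile(s,[1,99],axis=0).round(3).tolist())
    s,_=sel(.38,.7,.14,.32,.036,.05); print(' tray rim',len(s),cv2.minAreaRect(s[:,:2].astype(np.float32)))
    s,_=sel(.43,.67,-.36,-.12,.055,.075); print(' pan rim',len(s),cv2.minAreaRect(s[:,:2].astype(np.float32)),np.median(s[:,2]))
    s,_=sel(.47,.62,-.32,-.16,.0,.035); print(' pan floor z',np.median(s[:,2]))
    s,_=sel(.45,.66,.18,.28,.0,.012); print(' tray floor z',np.median(s[:,2]))
    s,col=sel(.425,.47,.185,.275,.02,.036); print(' bar x',len(s),np.percentile(s,[2,50,98],axis=0).round(3).tolist())
    s,col=sel(.42,.66,.16,.3,.011,.036); g=(col[:,2]>col[:,0]*.8)&(col[:,0]>110); s=s[g]; 
    k=cv2.kmeans(s.astype(np.float32),6,None,(3,100,1e-5),20,cv2.KMEANS_PP_CENTERS); print(' blanks',len(s),k[2].round(3).tolist())
```

```text
scene handle 146 [ 0.5813 -0.0342  0.0555] [ 0.6059 -0.0149  0.127 ]
 handle top 48 [ 0.594  -0.0235  0.1225] [ 0.581 -0.033  0.116] [ 0.604 -0.016  0.127]
 scoop grey 756 ((0.557529091835022, -0.02015341818332672), (0.20472469925880432, 0.19954636693000793), 0.0722053125500679) [[0.47, -0.118, 0.001], [0.658, 0.079, 0.044]]
 tray rim 644 ((0.5407692193984985, 0.22891968488693237), (0.11120425164699554, 0.2643413543701172), 82.55966186523438)
 pan rim 516 ((0.5472037196159363, -0.242414191365242), (0.17282262444496155, 0.17011038959026337), 16.72623062133789) 0.06336847859553751
 pan floor z 0.01999583082677514
 tray floor z 0.00601438421848155
 bar x 122 [[0.433, 0.189, 0.021], [0.446, 0.227, 0.03], [0.467, 0.272, 0.036]]
 blanks 314 [[0.492000013589859, 0.20800000429153442, 0.019999999552965164], [0.5220000147819519, 0.26600000262260437, 0.019999999552965164], [0.5270000100135803, 0.2029999941587448, 0.019999999552965164], [0.4860000014305115, 0.23800000548362732, 0.019999999552965164], [0.4959999918937683, 0.2680000066757202, 0.019999999552965164], [0.5289999842643738, 0.229000002
[... 464 characters left out ...]
.4222412109375)
 pan rim 589 ((0.5449363589286804, -0.24009813368320465), (0.1668420135974884, 0.1716288924217224), 16.868078231811523) 0.0632342748777478
 pan floor z 0.021346743337632423
 tray floor z 0.007000318646103232
 bar x 100 [[0.426, 0.188, 0.021], [0.45, 0.192, 0.03], [0.469, 0.272, 0.036]]
 blanks 445 [[0.4909999966621399, 0.26600000262260437, 0.02199999988079071], [0.5230000019073486, 0.20600000023841858, 0.020999999716877937], [0.4880000054836273, 0.210999995470047, 0.020999999716877937], [0.5249999761581421, 0.23199999332427979, 0.020999999716877937], [0.5170000195503235, 0.2639999985694885, 0.023000000044703484], [0.4819999933242798, 0.2409999966621399, 0.020999999716877937]]
```

```bash
python3 - <<'E'
from h import *
# tray-frame coordinates
c=np.array([.5395,.2295]); a=np.radians(-7.5); M=np.array([[np.cos(a),np.sin(a)],[-np.sin(a),np.cos(a)]])
B=np.array([[.4915,.267],[.525,.2045],[.490,.2095],[.527,.2305],[.5195,.265],[.484,.2395]])
print(((B-c)@M.T).round(3))
E
python3 -m jog '[[0,6.1,-7.4,0,0,0,1],[0,6.1,-7.4,0,0,0,1],[0,6.1,-7.4,0,0,0,1],[0,6.1,-7.4,0,0,0,1],[0,6.1,-7.4,0,0,0,1]]'
python3 -m jog '[[0,6.1,-7.4,0,0,0,1],[0,6.1,-7.4,0,0,0,1],[0,6.1,-7.4,0,0,0,1],[0,6.1,-7.4,0,0,0,1],[0,6.1,-7.4,0,0,0,1]]'
python3 -m jog '[[0,5.2,-7.3,0,0,0,0.8],[0,5.2,-7.3,0,0,0,0.8],[0,5.2,-7.3,0,0,0,0.8],[0,5.2,-7.3,0,0,0,0.8],[0,5.2,-7.3,0,0,0,0.8]]'
python3 -c "
from workcell import bot;o=bot.get_obs();print(o['q'].round(1),o['ee_pos'],o['tcp_rot'],o['time'])"
```

```text
[[-0.052  0.031]
 [-0.011 -0.027]
 [-0.046 -0.026]
 [-0.013 -0.001]
 [-0.024  0.033]
 [-0.056  0.003]]
time: 2.0
ee_pos: [0.2869, 0.3466, 0.2316]
tcp_rot: [-90.0, -0.0, 81.0]
wrist_force: [1.2, 1.2, -0.3]
opening: 0.0857
time: 2.5
ee_pos: [0.4395, 0.1613, 0.2315]
tcp_rot: [-90.0, -0.0, 85.9]
wrist_force: [0.1, 1.8, 0.3]
opening: 0.0856
time: 3.0
ee_pos: [0.5697, -0.0222, 0.2306]
tcp_rot: [-90.0, 0.0, 89.8]
wrist_force: [-0.6, 2.0, -0.6]
opening: 0.0854
[-2.2  7.8 13.1 95.3 -0.  -2. ] [ 0.56974669 -0.02220022  0.2305657 ] [-8.99797806e+01  2.68382435e-02  8.98288828e+01] 3.0
```

Run:
```python
from h import *
im,d,W,T,m=cam('wrist'); save('w1',im); np.savez('/tmp/w1',im=im,W=W)
r=bot.regions_of('wrist','scoop')[:2]
for k in r:
    w=W[k['pixels']&~np.isnan(W[...,0])]; print(k['conf'],k['point'],len(w))
    t=w[w[:,2]>.112]; print('top',len(t),np.median(t,0),t.min(0),t.max(0), cv2.minAreaRect(t[:,:2].astype(np.float32)) if len(t)>4 else '')
    b=w[w[:,2]<.06]; print('body',len(b),cv2.minAreaRect(b[:,:2].astype(np.float32)))
    b=w[(w[:,2]<.008)]; print('floor',len(b),np.median(b[:,2]),cv2.minAreaRect(b[:,:2].astype(np.float32)))
    # lip edge fit: min x per y bin
    ys=np.arange(b[:,1].min()+.008,b[:,1].max()-.008,.004); e=np.array([[y,np.percentile(b[abs(b[:,1]-y)<.003,0],1)] for y in ys]); p=np.polyfit(e[:,0],e[:,1],1); print('lip slope deg',np.degrees(np.arctan(p[0])),e[[0,len(e)//2,-1]])
```

```text
0.92 [135.2, 318.9] 8181
top 562 [ 0.58811022 -0.02472993  0.12357872] [ 0.57928413 -0.03410119  0.1124879 ] [ 0.60162652 -0.01537114  0.12628341] ((0.5902494192123413, -0.02466024085879326), (0.01794804260134697, 0.021636076271533966), 83.22925567626953)
body 7301 ((0.5715863704681396, -0.02027275785803795), (0.09140325337648392, 0.16325250267982483), 84.87006378173828)
floor 5905 0.004928686704159191 ((0.5715863704681396, -0.02027275785803795), (0.09140325337648392, 0.16325250267982483), 84.87006378173828)
lip slope deg 5.562499059792147 [[-0.05573609  0.48825148]
 [-0.01573609  0.49047443]
 [ 0.02026391  0.49471953]]
0.67 [118.1, 531.4] 305
  return _methods._mean(a, axis=axis, dtype=dtype,
  ret = um.true_divide(
Traceback (most recent call last):
ValueError: zero-size array to reduction operation minimum which has no identity
```

View pics/w1.png

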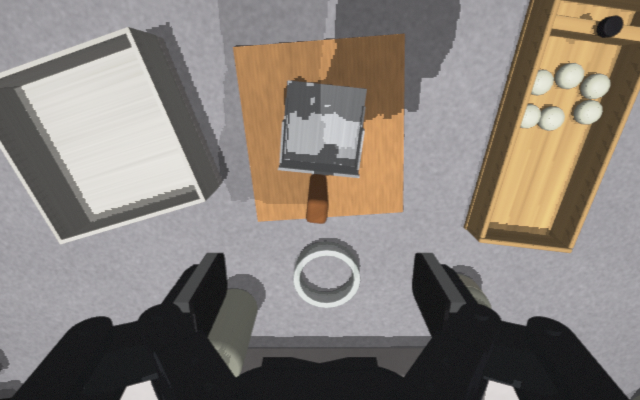

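The wrist view shows the scoop at ~(320,140) on the sheet, with its handle at (318,200). The tray is on the right, with the black bar knob at (610,25), and the pan is on the left. All three cameras put the handle at about (0.590, -0.024), with scoop yaw about -5.5°. I'm going down to grasp it.

```bash
python3 -m jog '[[0,0.83,-0.05,0,0,0,-1],[0,0.83,-0.05,-2,0,0,-1],[0,0.83,-0.05,-4,0,0,-1],[0,0.83,-0.05,-5.5,0,0,-1],[0,0.83,-0.05,-6.25,0,0,-1]]' 100
python3 -m jog '[[0,0,0,0,0,0,0],[1,0,0,0,0,0,0],[1,0,0,0,0,0,0],[1,0,0,0,0,0,0],[1,0,0,0,0,0,0]]' 100
python3 -m jog '[[1,0,0,0,0,0,0],[1,0,0,0,0,0,0],[1,0,0,0,0,0,0],[1,0,0,0,0,0,0],[1,0,0,0,0,0,0]]' 100
```

```text
time: 3.6
ee_pos: [0.5868, -0.0192, 0.0711]
tcp_rot: [-89.7, 0.0, 85.0]
wrist_force: [-0.2, -0.6, -0.2]
opening: 0.0857
time: 4.1
ee_pos: [0.5896, -0.0201, 0.0762]
tcp_rot: [-90.1, -0.0, 85.0]
wrist_force: [0.9, 0.2, -0.6]
opening: 0.0284
time: 4.6
ee_pos: [0.5897, -0.0203, 0.0761]
tcp_rot: [-90.1, 0.0, 85.0]
wrist_force: [-0.5, -1.3, 6.4]
opening: 0.0171
```

```bash
python3 -m jog '[[1,0,0,0.4,0,0,0],[1,0,0,1.2,0,0,0],[1,0,0,2.4,0,0,0],[1,0,0,3.6,0,0,-0.25],[1,0,0,4.8,0,0,-0.5]]' 110
python3 -m jog '[[1,0.25,1,0,0,0,0],[1,0.5,2,0,0,0,0],[1,0.75,3,0,0,0,0],[1,1,4,0,0,0,0],[1,1.25,5,0,0,0,0]]'
python3 -m jog '[[1,0.25,1,0,0,0,0],[1,0.5,2,0,0,0,0],[1,0.75,3,0,0,0,0],[1,1,4,0,0,0,0],[1,1.25,4.5,0,0,0,0]]'
python3 -m jog '[[1,0,0,0,0,0,0],[1,0,0,0,0,0,0]]'
python3 - <<'E'
from h import *
o=bot.get_obs(); print(o['ee_pos'],o['tcp_rot'],o['wrist_force'])
im,d,W,T,m=cam('wrist'); save('w2',im)
np.savez('/tmp/w2',im=im,W=W)
# scoop in hand: gray low points near
w=W.reshape(-1,3); col=im.reshape(-1,3).astype(int)
k=(w[:,2]>.1)&(w[:,2]<.135)&(w[:,0]>.48)&(w[:,0]<.66)&(abs(w[:,1]-.225)<.07); s=w[k]
print(len(s),cv2.minAreaRect(s[:,:2].astype(np.float32)),np.percentile(s,[1,50,99],axis=0).round(4))
A=np.c_[s[:,:2]-s[:,:2].mean(0),np.ones(len(s))]; 
f=s[s[:,2]<.13]; p=np.linalg.lstsq(np.c_[f[:,:2]-f[:,:2].mean(0),np.ones(len(f))],f[:,2],rcond=None)[0]; print('floor plane',p)
k=(w[:,2]>.036)&(w[:,2]<.05)&(w[:,0]>.38)&(w[:,0]<.7)&(w[:,1]>.15)&(w[:,1]<.31); print('tray rim',cv2.minAreaRect(w[k][:,:2].astype(np.float32)))
E
```

```text
time: 5.1
ee_pos: [0.5887, -0.0201, 0.1964]
tcp_rot: [-90.0, -0.0, 82.4]
wrist_force: [1.0, -0.1, -1.7]
opening: 0.0171
time: 5.6
ee_pos: [0.6202, 0.1059, 0.1952]
tcp_rot: [-90.0, 0.0, 82.5]
wrist_force: [0.4, -0.1, -1.5]
opening: 0.0169
time: 6.1
ee_pos: [0.6513, 0.2194, 0.1949]
tcp_rot: [-89.9, -0.0, 82.6]
wrist_force: [0.3, -0.6, -1.4]
opening: 0.0167
time: 6.3
ee_pos: [0.6513, 0.2172, 0.1948]
tcp_rot: [-89.9, 0.0, 82.5]
wrist_force: [-0.5, -0.2, -0.8]
opening: 0.0165
[0.65126921 0.21716686 0.19479052] [-8.99496533e+01  3.40648167e-02  8.24948877e+01] [-0.52727677 -0.169317   -0.84225458]
18922 ((0.596900224685669, 0.22306641936302185), (0.08634154498577118, 0.08770223706960678), 83.28478240966797) [[0.5523 0.1799 0.1221]
 [0.5937 0.2233 0.1237]
 [0.6425 0.267  0.1341]]
floor plane [ 0.00309315 -0.00016999  0.12376011]
tray rim ((0.5269312858581543, 0.2310480922460556), (0.11010459810495377, 0.038944587111473083), 82.98432159423828)
```

View pics/w2.png

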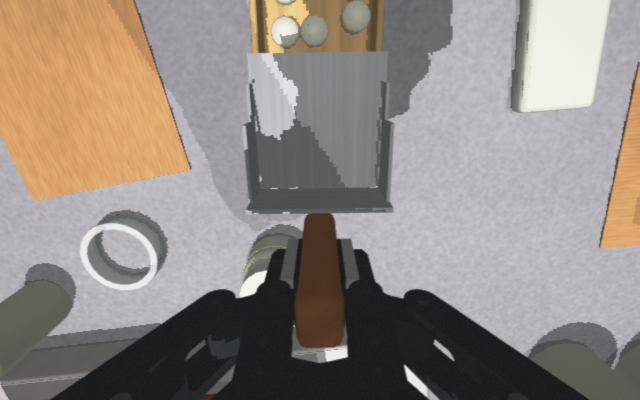

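The scoop is held level and square to the tray. Its lip is at row 50, just clear of the nearest blanks at about (285,30) and (315,30). Next I'll lower it and feel for the tray floor.

```bash
python3 -m jog '[[1,0,0,-1,0,0,0],[1,0,0,-2,0,0,0],[1,0,0,-3,0,0,0],[1,0,0,-3.8,0,0,0],[1,0,0,-4.2,0,0,0]]'
python3 -m jog '[[1,0,0,0,0,0,0],[1,0,0,-0.06,0,0,0],[1,0,0,-0.12,0,0,0],[1,0,0,-0.18,0,0,0]]'
python3 -m jog '[[1,0,0,-0.04,0,0,0],[1,0,0,-0.08,0,0,0],[1,0,0,-0.08,0,0,0]]'
python3 -m jog '[[1,0,0,-0.04,0,0,0],[1,0,0,-0.08,0,0,0],[1,0,0,-0.08,0,0,0]]'
```

```text
time: 6.85
ee_pos: [0.6506, 0.216, 0.0883]
tcp_rot: [-89.9, 0.1, 82.4]
wrist_force: [-0.3, -0.7, -1.7]
opening: 0.0169
time: 7.25
ee_pos: [0.652, 0.2175, 0.0866]
tcp_rot: [-90.1, -0.0, 82.5]
wrist_force: [-0.3, -0.4, -2.3]
opening: 0.0166
time: 7.55
ee_pos: [0.6515, 0.2174, 0.0834]
tcp_rot: [-90.0, 0.0, 82.5]
wrist_force: [0.2, 0.8, -1.7]
opening: 0.0168
time: 7.85
ee_pos: [0.6515, 0.2173, 0.0813]
tcp_rot: [-90.0, 0.0, 82.5]
wrist_force: [0.5, 0.2, -2.1]
opening: 0.0169
```

```bash
python3 -m jog '[[1,0,0,0.1,-0.04,-0.3,0],[1,0,0,0.18,-0.08,-0.6,0],[1,0,0,0.15,-0.08,-0.6,0]]'
python3 -m jog '[[1,0,0,-0.02,0,0,0],[1,0,0,-0.02,0,0,0]]'
python3 -m jog '[[1,0,0,-0.02,0,0,0],[1,0,0,-0.02,0,0,0]]'
python3 -m jog '[[1,0,0,-0.02,0,0,0],[1,0,0,-0.02,0,0,0]]'
```

```text
time: 8.15
ee_pos: [0.6513, 0.2176, 0.0864]
tcp_rot: [-93.2, -0.0, 82.5]
wrist_force: [0.2, 0.3, -1.0]
opening: 0.0166
time: 8.35
ee_pos: [0.6514, 0.2174, 0.0848]
tcp_rot: [-93.0, 0.0, 82.5]
wrist_force: [-0.3, 0.5, -1.3]
opening: 0.0165
time: 8.55
ee_pos: [0.6516, 0.2173, 0.0841]
tcp_rot: [-93.0, 0.0, 82.5]
wrist_force: [-0.3, -0.2, -0.9]
opening: 0.0169
time: 8.75
ee_pos: [0.6517, 0.2173, 0.084]
tcp_rot: [-93.0, -0.0, 82.5]
wrist_force: [0.1, -0.2, 0.0]
opening: 0.0165
```

```bash
python3 -m jog '[[1,0,0,-0.02,0,0,0],[1,0,0,-0.02,0,0,0]]'
python3 -m jog '[[1,0,0,-0.03,0,0,0],[1,0,0,-0.03,0,0,0]]'
```

```text
time: 8.95
ee_pos: [0.6519, 0.2173, 0.0838]
tcp_rot: [-93.1, -0.0, 82.5]
wrist_force: [1.4, -1.3, 3.5]
opening: 0.0168
time: 9.15
ee_pos: [0.6521, 0.2173, 0.0836]
tcp_rot: [-93.1, -0.0, 82.5]
wrist_force: [1.4, -2.7, 7.6]
opening: 0.0168
```

```bash
python3 -m jog '[[1,-0.2,0.026,0.03,0,0,0],[1,-0.4,0.052,0.03,0,0,0],[1,-0.6,0.078,0.03,0,0,0],[1,-0.79,0.104,0.03,0,0,0],[1,-0.99,0.13,0.03,0,0,0]]'
python3 -m jog '[[1,-0.2,0.026,0,0,0,0],[1,-0.4,0.052,0,0,0,0],[1,-0.6,0.078,0,0,0,0],[1,-0.79,0.104,0,0,0,0],[1,-0.99,0.13,0,0,0,0]]'
python3 - <<'E'
from h import *
im,d,W,T,m=cam('wrist'); save('w3',im)
im,d,W,T,m=cam('scene'); save('s3',im)
a=cv2.imread('pics/w3.png'); b=cv2.resize(cv2.imread('pics/s3.png')[200:300,310:450],(560,400))
cv2.imwrite('pics/c3.png',np.vstack([a[:200],cv2.resize(b,(640,400))]))
E
```

```text
time: 9.65
ee_pos: [0.6273, 0.2208, 0.0841]
tcp_rot: [-93.2, -0.0, 82.5]
wrist_force: [4.4, 0.5, 5.1]
opening: 0.0165
time: 10.15
ee_pos: [0.6027, 0.224, 0.0842]
tcp_rot: [-93.2, -0.0, 82.5]
wrist_force: [4.9, -1.5, 5.0]
opening: 0.0166
```

View pics/c3.png

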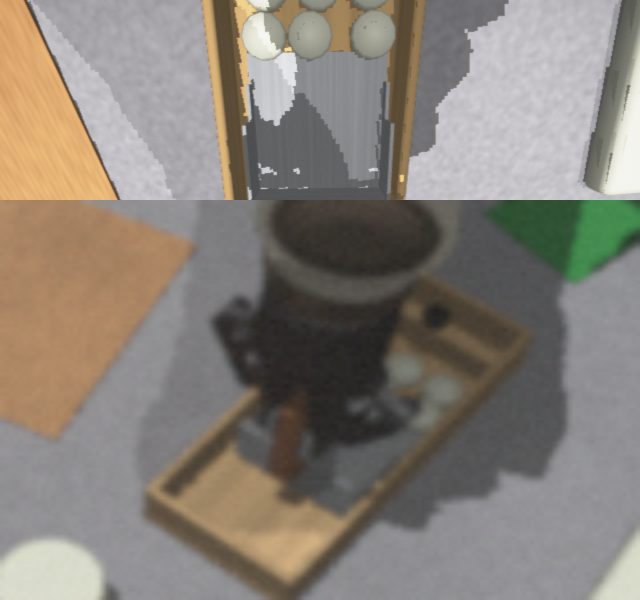

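The lip (row 55) has reached the second row of blanks, and all of them sit between the scoop's sides. I'll keep pushing toward the bar and watch the force.

```bash
for i in 1; do
python3 -m jog '[[1,-0.12,0.016,0,0,0,0],[1,-0.24,0.032,0,0,0,0],[1,-0.36,0.048,0,0,0,0],[1,-0.48,0.064,0,0,0,0],[1,-0.6,0.08,0,0,0,0]]'
python3 -m jog '[[1,-0.12,0.016,0,0,0,0],[1,-0.24,0.032,0,0,0,0],[1,-0.36,0.048,0,0,0,0],[1,-0.48,0.064,0,0,0,0],[1,-0.6,0.08,0,0,0,0]]'
done
```

```text
time: 10.75
ee_pos: [0.588, 0.226, 0.0841]
tcp_rot: [-93.2, -0.0, 82.5]
wrist_force: [6.1, -0.5, 6.4]
opening: 0.0168
time: 11.25
ee_pos: [0.573, 0.228, 0.0841]
tcp_rot: [-93.2, -0.0, 82.5]
wrist_force: [5.7, -1.0, 6.1]
opening: 0.0167
```

Run:
```python
from h import *
im,d,W,T,m=cam('wrist'); save('w4',im[:220])
```

```text
(no output)
```

View pics/w4.png

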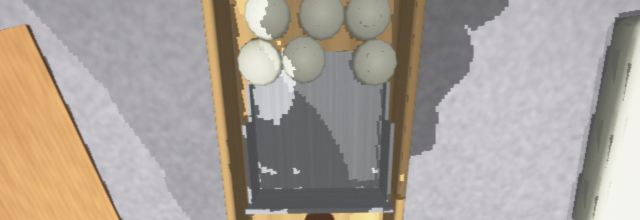

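Row 2 has ridden onto the scoop floor, at pixels (260,62), (303,60) and (375,62). Row 1 is ahead of the lip at row ~15. I'm carrying on in small steps.

```bash
python3 -m jog '[[1,-0.12,0.016,0,0,0,0],[1,-0.24,0.032,0,0,0,0],[1,-0.36,0.048,0,0,0,0],[1,-0.48,0.064,0,0,0,0],[1,-0.6,0.08,0,0,0,0]]'
python3 -m jog '[[1,-0.1,0.013,0,0,0,0],[1,-0.2,0.026,0,0,0,0],[1,-0.3,0.039,0,0,0,0],[1,-0.4,0.052,0,0,0,0]]'
```

```text
time: 11.8
ee_pos: [0.5582, 0.23, 0.0842]
tcp_rot: [-93.2, -0.0, 82.5]
wrist_force: [6.4, -1.0, 6.8]
opening: 0.0164
time: 12.2
ee_pos: [0.5482, 0.2313, 0.0842]
tcp_rot: [-93.2, -0.0, 82.5]
wrist_force: [6.7, -0.7, 6.3]
opening: 0.0166
```

Run:
```python
from h import *
im,d,W,T,m=cam('wrist'); save('w5',im[:220])
# bar face: points z .02-.04 in tray frame
w=W.reshape(-1,3); w=w[~np.isnan(w[:,0])]; a=np.radians(-7.5); q=w[:,:2]-[.5395,.2295]; X=q@[np.cos(a),np.sin(a)]; Y=q@[-np.sin(a),np.cos(a)]
k=(w[:,2]>.03)&(w[:,2]<.04)&(abs(Y)<.045)&(X<-.05)&(X>-.15); print(k.sum(),np.percentile(X[k],[2,50,98]) if k.sum() else '')
o=bot.get_obs()['ee_pos'][:2]-[.5395,.2295]; print('lip x_t',o@[np.cos(a),np.sin(a)]-.097)
```

```text
3812 [-0.10458021 -0.09868293 -0.09303759]
lip x_t -0.08895613534630997
```

View pics/w5.png

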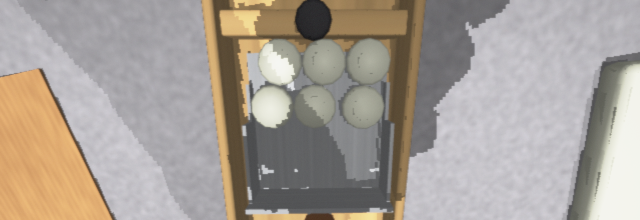

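All six blanks are on the scoop floor against the bar: rows at 62 and 107, bar at row 23. The lip is about 3 mm off the bar. I'll feel forward that last bit.

```bash
python3 -m jog '[[1,-0.04,0.005,0,0,0,0],[1,-0.08,0.01,0,0,0,0],[1,-0.08,0.01,0,0,0,0]]'
python3 -m jog '[[1,-0.03,0.004,0,0,0,0],[1,-0.03,0.004,0,0,0,0]]'
```

```text
time: 12.55
ee_pos: [0.5462, 0.2315, 0.0842]
tcp_rot: [-93.2, -0.0, 82.5]
wrist_force: [6.6, -1.1, 6.2]
opening: 0.0166
time: 12.75
ee_pos: [0.5455, 0.2316, 0.0842]
tcp_rot: [-93.2, -0.0, 82.5]
wrist_force: [5.6, -1.9, 5.2]
opening: 0.0169
```

```bash
python3 -m jog '[[1,0.2,-0.026,-0.04,0.1,0.79,0],[1,0.39,-0.052,-0.08,0.21,1.59,0],[1,0.59,-0.078,-0.12,0.31,2.38,0],[1,0.78,-0.104,-0.16,0.42,3.18,0],[1,0.98,-0.13,-0.2,0.52,3.97,0]]'
python3 -m jog '[[1,0,0,0,0,0,0],[1,0.1,0,0.1,0,0,0],[1,0.2,0,0.2,0,0,0],[1,0.3,0,0.3,0,0,0]]'
python3 - <<'E'
from h import *
im,d,W,T,m=cam('wrist'); save('w6',im[:220])
E
```

```text
time: 13.25
ee_pos: [0.5683, 0.2281, 0.0773]
tcp_rot: [-72.7, 0.1, 82.5]
wrist_force: [1.1, -0.1, -1.4]
opening: 0.0166
time: 13.65
ee_pos: [0.5762, 0.2286, 0.0872]
tcp_rot: [-73.1, -0.0, 82.5]
wrist_force: [-0.2, 0.7, -1.2]
opening: 0.0167
```

View pics/w6.png

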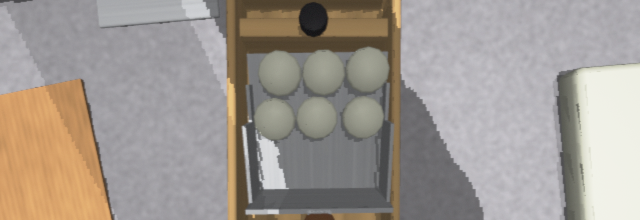

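All six stay on the tilted scoop. I'll lift, and tilt a little more so they settle back.

```bash
python3 -m jog '[[1,0.2,-0.02,0.3,0,0,0],[1,0.4,-0.04,1,0,0,0],[1,0.4,-0.05,1.8,0.06,0.5,0],[1,0.4,-0.05,2.7,0.13,1,0],[1,0.4,-0.05,3.6,0.2,1.5,0]]'
python3 -m jog '[[1,0,0,0.6,0.06,0.5,0],[1,0,0,1,0.12,1,0],[1,0,0,1,0.12,1,0]]'
python3 - <<'E'
from h import *
print(bot.get_obs()['q'].round(1),bot.get_obs()['ee_pos'],bot.get_obs()['tcp_rot'])
im,d,W,T,m=cam('wrist'); save('w7',im)
s,ds,Ws,_,_=cam('side'); save('s7',s)
for c in ['wrist','side']:
  for r in bot.regions_of(c,'blank0'):
    A=(W if c=='wrist' else Ws)[r['pixels']]; print(c,round(r['conf'],2),np.round(r['point']),np.nanmedian(A,0).round(3))
E
```

```text
time: 14.2
ee_pos: [0.5859, 0.2271, 0.178]
tcp_rot: [-65.5, -0.0, 82.5]
wrist_force: [-0.3, -0.5, -2.0]
opening: 0.0168
time: 14.5
ee_pos: [0.5883, 0.2274, 0.1997]
tcp_rot: [-60.6, -0.0, 82.5]
wrist_force: [-1.0, 0.0, -3.5]
opening: 0.0163
[ 16.   50.7  63.4 130.1  11.3  20.8] [0.58829723 0.22740821 0.19966336] [-6.05606150e+01 -2.44013303e-03  8.24748829e+01]
wrist 0.98 [119. 280.] [0.505 0.213 0.182]
wrist 0.91 [160. 275.] [0.528 0.207 0.169]
wrist 0.91 [153. 363.] [0.531 0.261 0.17 ]
wrist 0.83 [113. 320.] [0.507 0.238 0.183]
wrist 0.78 [158. 317.] [0.53  0.232 0.168]
wrist 0.62 [ 98. 359.] [0.503 0.263 0.187]
side 0.62 [255. 316.] [0.532 0.238 0.164]
side 0.6 [243. 314.] [0.531 0.211 0.166]
side 0.49 [256. 324.] [0.51  0.265 0.184]
side 0.27 [142. 318.] [ 0.573 -0.446  0.023]
```

All six are in the scoop and have slid back. That took joint 4 to 130.1°, close to its limit, so I'll ease the tilt and carry them over to the pan gently.

```bash
python3 -m jog '[[1,0,0,0,-0.1,-0.79,0],[1,0,0,0,-0.21,-1.59,0],[1,0,0,0,-0.31,-2.38,0],[1,0,0,0,-0.42,-3.18,0],[1,0,0,0,-0.52,-3.97,0]]'
python3 -m jog '[[1,0,-0.2,0,0,0,0],[1,0.1,-0.7,0,0,0,0],[1,0.2,-1.5,0,0,0,0],[1,0.3,-2.4,0,0,0,0],[1,0.4,-3.3,0,0,0,0]]'
python3 -m jog '[[1,0.12,-0.95,0,0,0,0],[1,0.24,-1.9,0,0,0,0],[1,0.36,-2.85,0,0,0,0],[1,0.48,-3.8,0,0,0,0],[1,0.6,-4.75,0,0,0,0]]'
python3 -m jog '[[1,0.12,-0.95,0,0,0,0],[1,0.24,-1.9,0,0,0,0],[1,0.36,-2.85,0,0,0,0],[1,0.48,-3.8,0,0,0,0],[1,0.6,-4.75,0,0,0,0]]'
python3 -m jog '[[1,0.12,-0.95,0,0,0,0],[1,0.24,-1.9,0,0,0,0],[1,0.36,-2.85,0,0,0,0],[1,0.48,-3.6,0,0,0,0],[1,0.6,-4.2,0,0,0,0]]'
python3 -m jog '[[1,0.05,-0.4,0,0,0,0],[1,0.1,-0.7,0,0,0,0],[1,0.1,-0.9,0,0,0,0]]'
python3 - <<'E'
from h import *
print(bot.get_obs()['q'].round(1),bot.get_obs()['ee_pos'],bot.get_obs()['tcp_rot'])
im,d,W,T,m=cam('wrist'); save('w8',im)
for r in bot.regions_of('wrist','blank0'):
    print(round(r['conf'],2),np.round(r['point']),np.nanmedian(W[r['pixels']],0).round(3))
E
```

```text
time: 15.2
ee_pos: [0.5848, 0.2267, 0.2018]
tcp_rot: [-80.6, 0.0, 82.5]
wrist_force: [-0.4, 0.4, -1.6]
opening: 0.0168
time: 15.7
ee_pos: [0.5968, 0.1419, 0.1999]
tcp_rot: [-80.3, 0.1, 82.4]
wrist_force: [0.2, 0.1, -1.8]
opening: 0.0168
time: 16.2
ee_pos: [0.6115, 0.0226, 0.1999]
tcp_rot: [-80.3, 0.1, 82.4]
wrist_force: [0.4, 0.1, -2.6]
opening: 0.0168
time: 16.7
ee_pos: [0.626, -0.0962, 0.1997]
tcp_rot: [-80.3, 0.0, 82.4]
wrist_force: [-0.2, 0.1, -2.6]
opening: 0.0171
time: 17.2
ee_pos: [0.6406, -0.2015, 0.1995]
tcp_rot: [-80.3, 0.0, 82.3]
wrist_force: [-0.3, 0.6, -1.4]
opening: 0.0167
time: 17.5
ee_pos: [0.6436, -0.2216, 0.2002]
tcp_rot: [-80.4, 0.0, 82.4]
wrist_force: [-0.1, -0.6, -2.9]
opening: 0.0169
[-18.2  35.8  45.5 109.2  -1.8 -10.5] [ 0.6436245  -0.22159257  0.20017191] [-8.03611765e+01  2.94732186e-02  8.24168710e+01]
0.94 [128. 276.] [ 0.577 -0.241  0.153]
0.89 [146. 351.] [ 0.594 -0.195  0.158]
0.81 [175. 362.] [ 0.613 -0.19   0.149]
0.8 [171. 316.] [ 0.608 -0.219  0.149]
0.63 [128. 314.] [ 0.58  -0.216  0.154]
0.56 [170. 278.] [ 0.602 -0.243  0.149]
0.23 [ 52. 236.] [ 0.498 -0.293  0.021]
```

```bash
python3 -m jog '[[1,0.02,-0.2,-0.09,-0.1,-0.79,0],[1,0.04,-0.4,-0.18,-0.21,-1.59,0],[1,0.06,-0.6,-0.27,-0.31,-2.38,0],[1,0.08,-0.8,-0.36,-0.42,-3.18,0],[1,0.1,-1,-0.44,-0.52,-3.97,0]]'
python3 -m jog '[[1,-0.22,0.03,-0.03,-0.08,-0.63,0],[1,-0.45,0.06,-0.06,-0.17,-1.27,0],[1,-0.67,0.09,-0.1,-0.25,-1.9,0],[1,-0.9,0.12,-0.13,-0.34,-2.54,0],[1,-1.12,0.15,-0.16,-0.42,-3.17,0]]'
python3 -m jog '[[1,-0.31,0.04,0.02,-0.1,-0.75,0],[1,-0.62,0.08,0.04,-0.2,-1.51,0],[1,-0.93,0.12,0.06,-0.3,-2.26,0],[1,-1.24,0.16,0.08,-0.4,-3.02,0],[1,-1.55,0.2,0.1,-0.5,-3.77,0]]'
python3 -m jog '[[1,-0.33,0.04,0.01,-0.1,-0.75,0],[1,-0.65,0.08,0.02,-0.2,-1.49,0],[1,-0.97,0.13,0.03,-0.3,-2.24,0],[1,-1.3,0.17,0.04,-0.39,-2.98,0],[1,-1.3,0.17,0.04,-0.39,-2.98,0]]'
python3 - <<'E'
from h import *
print(bot.get_obs()['ee_pos'],bot.get_obs()['tcp_rot'])
for c in ['wrist','side','scene']:
  im,d,W,T,m=cam(c); save(c+'9',im)
  for r in bot.regions_of(c,'blank0'):
    print(c,round(r['conf'],2),np.round(r['point']),np.nanmedian(W[r['pixels']],0).round(3))
a=cv2.resize(cv2.imread('pics/scene9.png')[130:250,190:350],(640,480)); cv2.imwrite('pics/c9.png',a)
E
```

```text
time: 18.1
ee_pos: [0.6461, -0.2447, 0.1902]
tcp_rot: [-100.6, 0.0, 82.5]
wrist_force: [0.3, 0.0, -3.0]
opening: 0.0167
time: 18.6
ee_pos: [0.6176, -0.2407, 0.186]
tcp_rot: [-116.6, 0.0, 82.5]
wrist_force: [-0.7, -0.9, -2.9]
opening: 0.0163
time: 19.1
ee_pos: [0.5789, -0.2357, 0.1885]
tcp_rot: [-135.6, 0.0, 82.5]
wrist_force: [0.5, 0.4, -1.8]
opening: 0.0164
time: 19.6
ee_pos: [0.5452, -0.2313, 0.1861]
tcp_rot: [-150.4, -0.1, 82.4]
wrist_force: [-0.2, -0.0, -3.3]
opening: 0.0167
[ 0.54515241 -0.23126471  0.18607035] [-1.50362234e+02 -9.35524129e-02  8.24383320e+01]
wrist 0.88 [ 18. 311.] [ 0.568 -0.239  0.035]
wrist 0.58 [ 19. 268.] [ 0.562 -0.267  0.035]
wrist 0.57 [149. 318.] [ 0.572 -0.232  0.12 ]
side 0.48 [304. 313.] [0.536 0.227 0.009]
side 0.42 [173. 312.] [ 0.578 -0.229  0.036]
side 0.41 [171. 344.] [ 0.478 -0.251  0.038]
scene 0.62 [176. 272.] [ 0.479 -0.222  0.033]
scene 0.59 [188. 244.] [ 0.575 -0.264  0.035]
scene 0.53 [170. 261.] [ 0.485 -0.258  0.037]
scene 0.5 [183. 273.] [ 0.511 -0.197  0.034]
scene 0.4 [192. 247.] [ 0.582 -0.236  0.035]
```

View pics/c9.png

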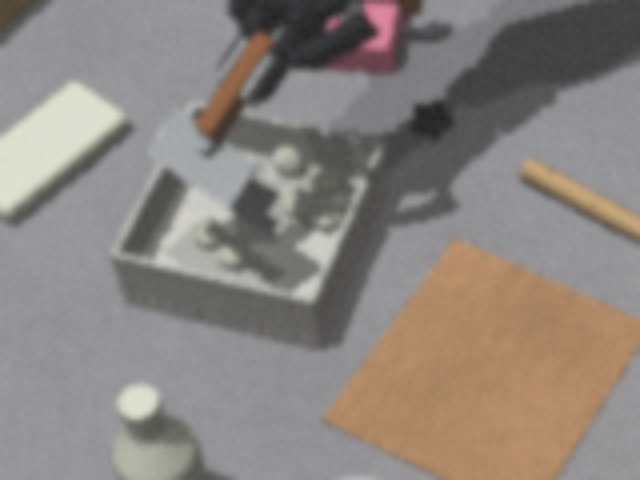

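View pics/wrist9.png

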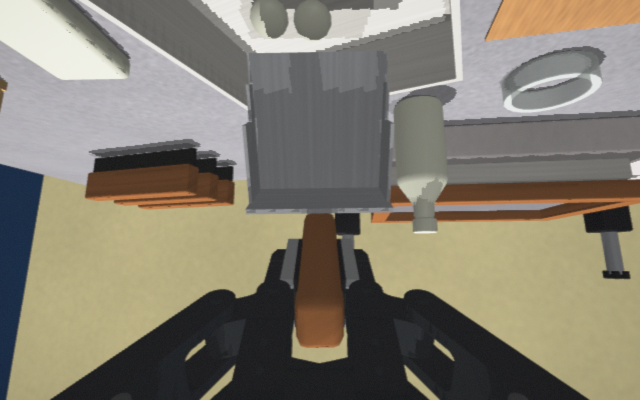

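The wrist view shows the scoop empty; two blanks in the pan show at (268,18) and (312,18). I'll raise it, level it, move over the sheet, and count the blanks in the pan.

```bash
python3 -m jog '[[1,0,0,0.6,0,0,0],[1,0,0,1.5,0,0,0],[1,0,0,2.5,0,0,0],[1,0,0,3.5,0,0,0],[1,0,0,4,0,0,0]]'
python3 -m jog '[[1,0.18,0.8,0,0.16,1.2,0],[1,0.36,1.6,0,0.32,2.4,0],[1,0.54,2.4,0,0.47,3.59,0],[1,0.72,3.2,0,0.63,4.79,0],[1,0.9,4,0,0.79,5.99,0]]'
python3 -m jog '[[1,0.18,0.8,-0.4,0.16,1.22,0],[1,0.36,1.6,-0.8,0.32,2.44,0],[1,0.54,2.4,-1.2,0.47,3.66,0],[1,0.72,3.2,-1.6,0.63,4.88,0],[1,0.9,4.2,-2,0.79,6.08,0]]'
python3 -m jog '[[1,0,0,0,0,0,0],[1,0,0,0,0,0,0]]'
python3 - <<'E'
from h import *
print(bot.get_obs()['ee_pos'],bot.get_obs()['tcp_rot'])
for c in ['side','scene']:
  im,d,W,T,m=cam(c); save(c+'10',im)
  for r in bot.regions_of(c,'blank0'):
    print(c,round(r['conf'],2),np.round(r['point']),np.nanmedian(W[r['pixels']],0).round(3))
  k=(abs(W[...,0]-.546)<.075)&(abs(W[...,1]+.241)<.075)&(W[...,2]>.027)&(W[...,2]<.055); print(c,'raised px in pan',k.sum())
a=cv2.resize(cv2.imread('pics/scene10.png')[140:240,200:320],(600,500),interpolation=cv2.INTER_CUBIC); b=cv2.imread('pics/side10.png')[130:230,260:400]
cv2.imwrite('pics/c10.png',a);
E
```

```text
time: 20.4
ee_pos: [0.5478, -0.2327, 0.2929]
tcp_rot: [-150.6, 0.1, 82.5]
wrist_force: [-0.5, 0.8, -0.7]
opening: 0.0166
time: 20.9
ee_pos: [0.5699, -0.1315, 0.2897]
tcp_rot: [-120.0, 0.1, 82.5]
wrist_force: [0.4, -1.2, -0.8]
opening: 0.0166
time: 21.4
ee_pos: [0.5929, -0.0268, 0.2388]
tcp_rot: [-89.4, 0.1, 82.5]
wrist_force: [0.6, -0.0, -1.6]
opening: 0.0169
time: 21.6
ee_pos: [0.593, -0.0271, 0.2369]
tcp_rot: [-89.5, 0.1, 82.6]
wrist_force: [-0.6, -0.3, -1.1]
opening: 0.0165
[ 0.59303205 -0.02708066  0.23692089] [-89.45100346   0.12835033  82.55265054]
side 0.62 [144. 322.] [ 0.569 -0.441  0.023]
side 0.51 [172. 345.] [ 0.48  -0.252  0.037]
side raised px in pan 166
scene 0.61 [184. 274.] [ 0.51  -0.196  0.033]
scene 0.53 [186. 241.] [ 0.575 -0.263  0.034]
scene 0.41 [194. 244.] [ 0.583 -0.235  0.033]
scene 0.21 [257. 383.] [0.542 0.227 0.008]
scene raised px in pan 460
```

View pics/c10.png

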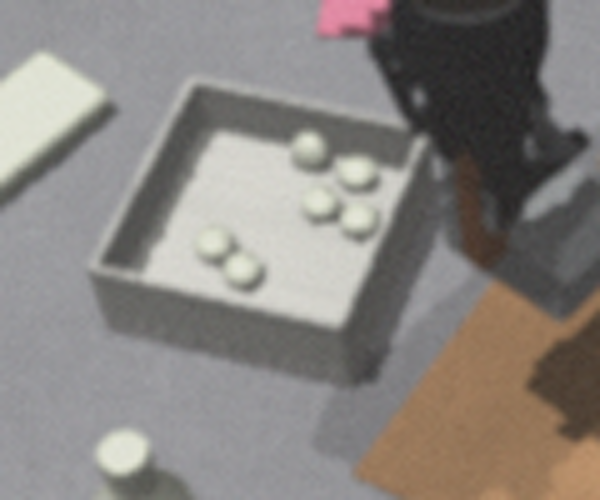

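All six blanks lie inside the pan, at crop pixels (310,150), (357,172), (320,203), (360,220), (215,243) and (242,270). I'm setting the scoop down.

```bash
python3 -m jog '[[1,0,0.1,-1.2,0,0,0],[1,0,0.2,-2.6,-0.01,-0.1,0],[1,0,0.2,-4,-0.01,-0.1,0],[1,0,0.2,-5.4,-0.01,-0.1,0],[1,0,0.2,-6.1,-0.01,-0.1,0]]'
python3 -m jog '[[1,0,0,0,0,0,0],[1,0,0,-0.06,0,0,0],[1,0,0,-0.12,0,0,0],[1,0,0,-0.18,0,0,0],[1,0,0,-0.2,0,0,0]]'
python3 -m jog '[[1,0,0,-0.05,0,0,0],[1,0,0,-0.05,0,0,0]]'
python3 -m jog '[[1,0,0,-0.04,0,0,0],[1,0,0,-0.04,0,0,0]]'
```

```text
time: 22.3
ee_pos: [0.5905, -0.0231, 0.0854]
tcp_rot: [-90.1, 0.1, 82.4]
wrist_force: [-0.1, -1.3, -1.3]
opening: 0.0168
time: 22.8
ee_pos: [0.5925, -0.0226, 0.0826]
tcp_rot: [-90.2, 0.1, 82.5]
wrist_force: [-0.9, -0.0, -1.8]
opening: 0.0165
time: 23.0
ee_pos: [0.5921, -0.0225, 0.0805]
tcp_rot: [-90.1, 0.1, 82.5]
wrist_force: [-0.7, 0.1, -1.9]
opening: 0.0166
time: 23.2
ee_pos: [0.592, -0.0225, 0.0794]
tcp_rot: [-90.1, 0.1, 82.5]
wrist_force: [-0.1, -0.1, -1.2]
opening: 0.0165
```

```bash
python3 -m jog '[[1,0,0,-0.06,0,0,0],[1,0,0,-0.06,0,0,0]]'
python3 -m jog '[[1,0,0,-0.04,0,0,0],[1,0,0,-0.04,0,0,0]]'
python3 -m jog '[[1,0,0,-0.03,0,0,0],[1,0,0,-0.03,0,0,0]]'
```

```text
time: 23.4
ee_pos: [0.5919, -0.0225, 0.0778]
tcp_rot: [-90.1, 0.1, 82.5]
wrist_force: [0.6, 0.2, -1.8]
opening: 0.0165
time: 23.6
ee_pos: [0.5919, -0.0225, 0.0768]
tcp_rot: [-90.1, 0.1, 82.5]
wrist_force: [-0.2, 0.4, -2.0]
opening: 0.0166
time: 23.8
ee_pos: [0.5921, -0.0225, 0.0763]
tcp_rot: [-90.1, 0.1, 82.5]
wrist_force: [-0.2, -0.6, -1.8]
opening: 0.0167
```

```bash
python3 -m jog '[[1,0,0,-0.03,0,0,0],[1,0,0,-0.03,0,0,0],[1,0,0,-0.03,0,0,0]]'
python3 -m jog '[[0.8,0,0,0,0,0,0],[0.8,0,0,0,0,0,0],[0,0,0,0,0,0,0],[0,0,0,0,0,0,0],[0,0,0,0,0,0,0]]'
python3 -m jog '[[0,0,0,0,0,0,0],[0,0,0,0,0,0,0],[0,0,0,0,0,0,0],[0,0,0,0,0,0,0],[0,0,0,0,0,0,0]]'
python3 -m jog '[[0,0,0,0.5,0,0,0],[0,0,0,1.5,0,0,0],[0,0,0,2.8,0,0,0],[0,0,0,4.2,0,0,0],[0,0,0,5.5,0,0,0]]'
python3 -m jog '[[0,0,0,0.5,0,0,0],[0,0,0,0.5,0,0,0]]'
python3 - <<'E'
from h import *
im,d,W,T,m=cam('wrist'); save('w11',im)
k=bot.regions_of('wrist','scoop')[0]; w=W[k['pixels']&~np.isnan(W[...,0])]
t=w[w[:,2]>.112]; f=w[(w[:,2]<.008)&(w[:,0]<.57)&(w[:,0]>.5)&(abs(w[:,1]+.015)<.03)]
p=np.linalg.lstsq(np.c_[f[:,:2]-f[:,:2].mean(0),np.ones(len(f))],f[:,2],rcond=None)[0]
print('handle top',np.median(t,0).round(4),'floor slope/z',p.round(4))
ws=W[bot.regions_of('wrist','sheet')[0]['pixels']]; print('sheet',np.nanpercentile(ws,[1,99],axis=0).round(3))
for r in bot.regions_of('wrist','blank0'):
    q=np.nanmedian(W[r['pixels']],0); print(round(r['conf'],2),np.round(r['point']),q.round(3),np.linalg.norm(q-[.546,-.241,.02]).round(3))
E
```

```text
time: 24.1
ee_pos: [0.5922, -0.0226, 0.0761]
tcp_rot: [-90.2, 0.1, 82.5]
wrist_force: [-1.2, -0.7, 5.7]
opening: 0.0167
time: 24.6
ee_pos: [0.5919, -0.0225, 0.0751]
tcp_rot: [-90.1, 0.1, 82.5]
wrist_force: [-0.0, -0.4, 0.2]
opening: 0.0605
time: 25.1
ee_pos: [0.5921, -0.0225, 0.0756]
tcp_rot: [-90.1, 0.1, 82.5]
wrist_force: [-0.4, 0.7, -0.6]
opening: 0.0854
time: 25.6
ee_pos: [0.5919, -0.0225, 0.2157]
tcp_rot: [-90.2, 0.1, 82.5]
wrist_force: [0.9, -0.1, 0.1]
opening: 0.0856
time: 25.8
ee_pos: [0.5928, -0.0225, 0.228]
tcp_rot: [-90.3, 0.1, 82.5]
wrist_force: [0.9, -0.1, -0.3]
opening: 0.0853
handle top [ 0.5926 -0.023   0.1236] floor slope/z [-0.0013  0.0014  0.0049]
sheet [[ 0.446 -0.107  0.001]
 [ 0.644  0.073  0.005]]
0.91 [ 72. 102.] [ 0.476 -0.22   0.034] 0.075
0.86 [103. 134.] [ 0.506 -0.198  0.034] 0.06
0.69 [108. 107.] [ 0.508 -0.226  0.034] 0.043
0.68 [173.  96.] [ 0.571 -0.262  0.034] 0.036
0.63 [80. 68.] [ 0.48  -0.254  0.039] 0.07
0.6 [171. 124.] [ 0.577 -0.234  0.034] 0.035
```

View pics/w11.png

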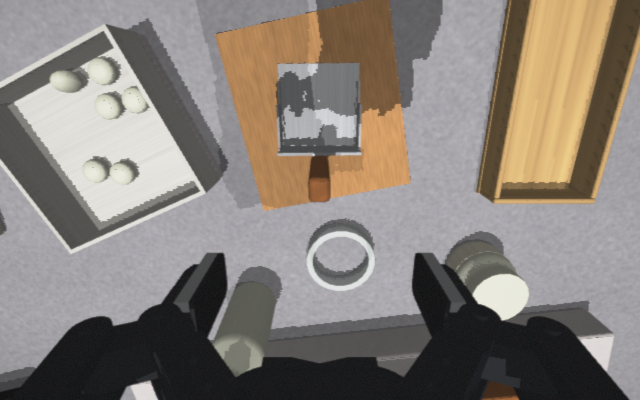

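All six blanks are in the pan, at about (68,80), (102,70), (107,105), (134,99), (95,170) and (122,173). The visible part of the tray is empty, and the scoop stands level on the sheet with the gripper clear.

```bash
python3 -c "
from workcell import bot
print(bot.job_done())"
```

```text
the job is handed in; nothing more can be done
None
```

I emptied the tray in one scoopful: all six blanks went into the feed pan, and the scoop is back on the cardboard sheet and released. I handed the job in at about 26 s; it reports no verdict.

**How it went:** I gripped the scoop by its handle and felt for the tray floor at about 7 N. I then slid the lip under both rows of blanks to within a few millimetres of the stop bar. Wrist force stayed at 8 N or less per axis in every reading I took. I never felt the bar itself; I stopped short on the camera estimate instead.

**Last checks:**
- **Blanks:** the wrist camera found all six in the pan, 35 to 75 mm from the centre of its floor. The limit is 100 mm. One read a little higher than the rest (0.039 m against 0.034 m), so it may be leaning on the pan wall, but it is inside.
- **Scoop:** its floor is level to about 0.002 rad, and it stands well within the sheet's edges.
- **Gripper:** it is open and about 150 mm above where it let go, touching nothing.
- **Bystanders:** I never went near them and they looked undisturbed, but I did not measure their positions again.

**Disagreement:** just after tipping, the wrist detector reported a blank still in the scoop. The picture showed the scoop empty, and the later count of six in the pan confirmed it was a false report.

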